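Ready the log desk in the mushroom growing room

ROBOT

A 6-joint arm with a two-finger parallel gripper is mounted at the origin on the work surface. World frame = base frame: x ahead of the robot, y to its left, z up, the work surface at z = 0. Lengths are in m, angles in rad, forces in N, time in s.
With the tool pointing down it reaches from about 0.35 to 0.775 m from the base axis. Payload 7.3 kg.
Tool frame: the origin (TCP) lies on the centre line of the jaws, within the pads' length; the fingertips stand 17 mm ahead of it and the grasp point (between the pads) lies 2 mm behind it (robot.tcp_to_tips is the distance from the TCP to the fingertips, in m); z points along the fingers, y is the line along which they close (so a half turn about z gives the same grasp; the last joint's range is limited). The gripper opens to 92 mm and grips with 3 to 60 N. Pads are 19 mm wide; open, the fingers measure 130 mm over their backs; the gripper's body (75 mm by 190 mm) begins 47 mm behind the grasp point.
Start: joints at [-1.488, 0.342, 1.524, -0, 1.275, -0.146], TCP at [0.119, -0.511, 0.244] pointing down, gripper open.
Joint ranges: [-2.53, 2.53], [-0.77, 2.02], [0.04, 2.7], [-1, 4.14], [0.28, 2.66], [-3.11, 3.11]. Speed limits (rad/s): [2.57, 2.57, 3.14, 3.14, 3.14, 3.14].

INTERFACE

Orientations are given as [roll, pitch, yaw] about the fixed x, y, z axes, in that order (R = Rz(yaw) Ry(pitch) Rx(roll)).
In Python, from cell import robot gives the robot as it stands. The module is installed in compiled form; this text tells all that it offers.
- The arm moves only by the tool carry_out, never from a script. Its argument "commands" is a list of rows, each a list of 3 entries, a list of its own where there are three numbers: the shift along the tool's x, y, z in m, then the turn about the tool's z in rad, then the opening, from 0 (shut) to 1 (fully open). In form: [[[dx, dy, dz], yaw, claw], ...]. A call has 1 to 20 rows; each row shifts and turns the commanded pose from where the row before left it, along the tool's axes as they then stand; what a row does not reach is not made up. A row lasts 1/8 s, in which the tool goes at most 62.5 mm and 10.7 degrees, less where a joint would pass 70% of its speed; a pose out of reach is approached as far as the arm can. A call is refused whole if a number of a shift passes 0.0625 or a number of a turn 0.188, either way. A call with a gripper value outside its range is refused whole. The fingers move at their own pace and stop on an object; "newtons" is the grip in N (left out, the last holds). Time passes only in rows, so rows that do not move let the fingers close. It gives the time, the measured TCP pose, the force, the opening and the grip force at its end, in the units of the state.
- robot.observe(): the state, without advancing time (a new reading comes with each control period).
- robot.read_camera(name): name is "scene" or "top" or "wrist"; returns a dict with "pixels" (480x640x3 uint8, red, green, blue), "fx", "fy", "cx", "cy" (pixels), "view" (4x4, takes a point from world to camera coordinates); the wrist camera has in their place "T_tool_cam" (4x4, takes a point from camera to tool coordinates, whose origin is the TCP and whose axes are the flange's). Camera axes: x right, y up, looking along -z (the intrinsics and any distortion apply to the point x, -y, -z); pixel columns grow to the right and rows downward; lengths in m; the calibration is good to about 2 mm. A picture is of the moment at which its call begins: read the wrist's pose just before it. There is no depth.
- robot.hand_in(): hands the job in; it is judged then, once.
Trained networks look in a picture, given as the dict that the camera call returned (one of the last four; its "shot" number tells which), for a name from the list of things; names that differ only in an ending like _2 or _b are one class to them, and where a whole thing is asked for, a point or a joint stands for the part that bears it (a point fixed in the world has none). Each returns a list of dicts, best first, with "p" (0 to 1); they miss things now and then, are a little off and sometimes report something else, mostly with a low value. They report only what shows in the picture. A call takes as long as a camera call.
- robot.find_in(picture, name): "at" ([column, row] in pixels, amid what is visible of it).
- robot.tip_of(picture, name): "at" ([column, row] in pixels: a listed point, or the origin of a listed thing).
The state is a dict: "time": time; "qpos": joint angles; "qvel": joint speeds; "joint_efforts": joint torques, N m; "tool_pos": TCP position; "tool_rot": TCP orientation; "contact_force": force on the tool from outside, world axes, zero at the start; "torque": the same for the moment, N m; "opening": finger opening in m; "grip_force": force on a finger pad.
Only numpy, scipy, OpenCV 4.12 (cv2) and the standard library are available. Lean on these libraries where they do the work, as an engineer would, in place of code of your own. Each camera call takes 0.05 s, during which the arm holds its last target. There are 200 camera calls.

TASK

Get the small log desk ready for writing: pull both slide-out supports fully out to their stops while the flap is still shut, then lower the flap gently onto both supports, without letting it drop or pressing it down hard. Leave it lying there, let go of everything, and leave the other things on the bench where they are.

Things in the scene. Friction and masses are not known exactly. Their poses are not given: they have to be found in the camera images.
- desk: grey sheet-metal log desk fixed to the bench, 300 mm wide, 220 deep, roof 305 high: a drop-front flap above a 100 mm high plinth with two slide-out supports. Origin: middle of the front's foot, on the bench. x points from the front into the desk (out towards its user is -x), y to the left of a person facing the front, z up
- shelf_edge (a point): middle of the front edge, underside, of the bar shelf with substrate blocks that is fixed over the desk, 455 mm above the bench. It juts about 18 mm further out than the middle of the shut flap's pull, so a hand straight above that pull meets the shelf; tilted 30 to 45 degrees, fingers pointing down and into the desk, it clears. Axes as the desk's
- hinge (a point): middle of the flap's hinge line, 100 mm above the bench in the plane of the plinth's front; axes as the desk's. The hinge runs along y
- flap (a joint): angle of the flap, rad. 0: shut, leaning back 10 degrees from upright, kept shut by its own weight. It grows as the upper edge comes out and down: 1.745 is level; lying on the drawn-out supports it reads 1.70 to 1.79, by how its rest batten is set. Only the supports carry it: without them it falls on to 2.10. It swings with hardly any friction
- flap_pull (a point): centre of the round pull on the middle of the flap's upper edge: a disc 32 mm across, 12 thick (along y; pinch it so), on a stem, 234 mm from the hinge line, 8 mm behind the outer face. Flap 270 x 200 x 16 mm, 0.5 to 0.9 kg. A batten 135 mm up its outer face, set by screws 6.5 to 18.5 mm proud, is what meets the supports. Axes turn with the flap: z hinge to pull, y along the hinge
- support_left (a joint): how far the left support is drawn out, m. 0 fully in, 0.150 fully out against its stop. It drags with about 3 N and stays where it is left
- support_right (a joint): the same for the right support; it drags with about 4.5 N
- pull_left (a point): middle of the upright pull tab on the left support's front end, 70 mm above the bench: 12 mm thick (along y; pinch it across this), 28 high, 42 long, ending 14 mm past this point. The support, a bar 20 mm wide and 30 high, slides along the desk's -x, 95 mm left of the desk's middle; its top is 87.5 mm above the bench. Axes as the desk's
- pull_right (a point): the same for the right support, 95 mm to the right of the desk's middle
- shiitake_a: bystander, not to be disturbed: a picked mushroom 52 mm wide and 36 mm high lying on the bench in front of the desk between the two supports (origin: its underside)
- brush: bystander: a hand brush about 40 mm high or less lying on the bench in front of the desk, below where the flap's edge comes down
- shiitake_b: bystander: a picked mushroom 62 mm wide and 40 mm high on the bench
- sprayer_mid (a point): bystander: middle of a white bottle 68 mm wide and 190 mm high standing in the row before the crate
- spawn_jar_mid (a point): bystander: middle of a glass jar 76 mm wide and 120 mm high standing in the row before the crate
- mug: bystander: a steel mug 80 mm wide and 95 mm high standing in the row before the crate (origin: its underside)
- spare_block: bystander: a brown mottled substrate block 125 x 115 x 110 mm high (origin: its underside)

How it is judged:
By the outcome, as a careful person would: the job done as asked, in the order asked, and still so for the second after the job is handed in, with the robot touching nothing.
It also fails if it takes over 72 s, if anything falls off the work surface, if the arm or the gripper's body presses on something with over 40 N, if the wrist force passes 120 N, or if a joint passes its speed limit or range.

## Working session

There is one attempt and no reset: what is moved stays moved. The work goes in short steps, Python scripts to look and compute and a tool call to move; the robot and the scene stay as the last step left them, time stands still between calls to the robot, and variables do not carry over. Pictures are saved under pics/ and viewed, at most 10 in all, crops included, and the job is handed in when it is done.

Besides the shell and the picture viewer there is one more tool, called after "Emit:" as name(argument=value, ...), one argument or row to a line, values as JSON. carry_out: Moves the arm, as the interface text tells. Its arguments: {"type":"object","properties":{"commands":{"type":"array"},"newtons":{"type":"number"}},"required":["commands"]}

```bash
mkdir -p pics; cat > h.py <<'E'
from cell import robot
import numpy as np, cv2
from scipy.spatial.transform import Rotation as R
def ray(pic,px,st=None):
    d=np.array([(px[0]-pic['cx'])/pic['fx'],-(px[1]-pic['cy'])/pic['fy'],-1.])
    if 'view' in pic: T=np.linalg.inv(pic['view'])
    else:
        T=np.eye(4);T[:3,:3]=R.from_euler('xyz',st['tool_rot']).as_matrix();T[:3,3]=st['tool_pos'];T=T@pic['T_tool_cam']
    return T[:3,3],T[:3,:3]@d/np.linalg.norm(d)
def atz(pic,px,z,st=None):
    o,d=ray(pic,px,st);return o+d*(z-o[2])/d[2]
def tri(rays):
    A=sum(np.eye(3)-np.outer(d,d) for o,d in rays);b=sum((np.eye(3)-np.outer(d,d))@o for o,d in rays)
    p=np.linalg.solve(A,b);return p,[round(float(np.linalg.norm((np.eye(3)-np.outer(d,d))@(p-o))),4) for o,d in rays]
def save(pic,n): cv2.imwrite('pics/'+n,pic['pixels'][:,:,::-1])
E
python3 - <<'E'
from h import *
np.set_printoptions(precision=4,suppress=True)
s=robot.observe();print(s)
P={n:robot.read_camera(n) for n in('scene','top')}
for n,p in P.items(): save(p,n+'0.png');print(n,{k:v for k,v in p.items() if k!='pixels'})
for t in ['desk','shelf_edge','hinge','flap_pull','pull_left','pull_right','shiitake_a','brush','shiitake_b','sprayer_mid','spawn_jar_mid','mug','spare_block']:
    r={n:robot.tip_of(p,t)[:3] for n,p in P.items()}
    print(t,{n:[(np.round(a['at']).tolist(),round(a['p'],2)) for a in v] for n,v in r.items()})
    if r['scene'] and r['top']:
        print('   ',*tri([ray(P[n],r[n][0]['at']) for n in P]))
E
```

```text
{'time': 0.0, 'qpos': array([-1.488 ,  0.3427,  1.525 ,  0.    ,  1.2754, -0.146 ]), 'qvel': array([-0.0006, -0.0005, -0.0007,  0.0006, -0.0001, -0.0003]), 'joint_efforts': array([  0.001 , -43.1238, -24.4219,   0.0719,   0.056 ,  -0.0001]), 'tool_pos': array([ 0.119 , -0.5109,  0.243 ]), 'tool_rot': array([-3.1401, -0.0002,  0.2287]), 'contact_force': array([ 0.2063, -0.0476,  1.0719]), 'torque': array([0.0262, 0.0135, 0.0724]), 'grip_force': 0.0, 'opening': 0.09182899000109543}
scene {'fx': 512.3583919615195, 'fy': 512.3583919615195, 'cx': 324.37535782864506, 'cy': 233.47214034991003, 'view': array([[ 0.2672,  0.9634,  0.0214, -0.2103],
       [-0.5547,  0.1356,  0.8209,  0.0637],
       [ 0.788 , -0.2312,  0.5706, -1.5327],
       [ 0.    ,  0.    ,  0.    ,  1.    ]]), 'shot': 1}
top {'fx': 515.0575490286768, 'fy': 515.0575490286768, 'cx': 313.64377056381863, 'cy': 247.118169271428, 'view': array([[-0.0197, -0.9998, -0.0008,  0.0615],
       [ 0.9838, -0.0195,  0.1783, -0.5646],
       [-0.1783,  0.0027,  0.984 , -1.4308],
       [ 0.    ,  0.    ,  0.    ,  1.    ]]), 'shot': 2}
[... 1224 characters left out ...]
0.79), ([474.0, 357.0], 0.58)], 'top': [([265.0, 284.0], 0.81), ([363.0, 243.0], 0.72), ([388.0, 250.0], 0.72)]}
    [0.4674 0.1993 0.0042] [0.0046, 0.0046]
sprayer_mid {'scene': [([442.0, 265.0], 0.96), ([460.0, 304.0], 0.71)], 'top': [([202.0, 279.0], 0.57)]}
    [0.4749 0.3646 0.0938] [0.0038, 0.0038]
spawn_jar_mid {'scene': [([238.0, 304.0], 0.72), ([459.0, 307.0], 0.6)], 'top': [([201.0, 248.0], 0.89)]}
    [0.5551 0.1073 0.2181] [0.2261, 0.2261]
mug {'scene': [([470.0, 356.0], 0.81)], 'top': [([216.0, 216.0], 0.62)]}
    [0.6761 0.3452 0.008 ] [0.0035, 0.0035]
spare_block {'scene': [([416.0, 268.0], 0.72)], 'top': [([210.0, 323.0], 0.93)]}
    [ 0.3587  0.362  -0.0053] [0.0061, 0.0061]
```

View pics/scene0.png

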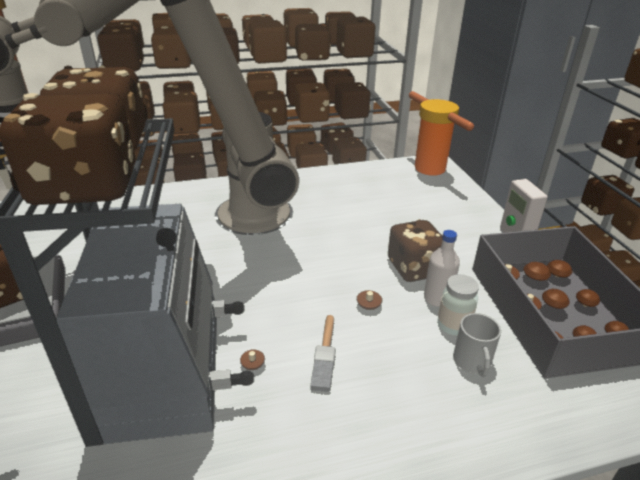

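View pics/top0.png

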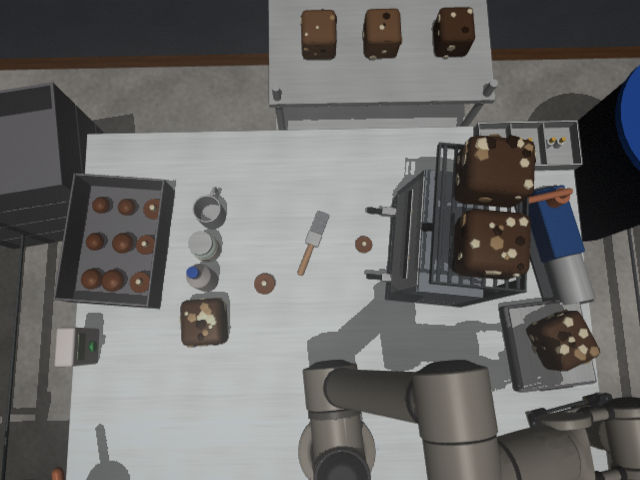

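The desk faces world +y. The right tab is near the robot (scene 238,308; top 377,274), the left tab is far (scene 250,378; top 380,211), and the flap pull is at scene (165,238). A mushroom and the brush lie in front. I'll fit the desk pose from the known geometry.

```bash
cat >> h.py <<'E'
from scipy.optimize import least_squares
def fitdesk(obs,p0=(0.563,-0.17,-1.61,0.05,0.0235)):
    # obs: list of (name, origin, dir); p=ox,oy,yaw,d(pull tab out),shelf x
    def loc(n,p):
        return {'desk':[0,0,0],'hinge':[0,0,.1],'flap_pull':[.234*np.sin(.1745)+.008*np.cos(.1745),0,.1+.234*np.cos(.1745)-.008*np.sin(.1745)],
         'pull_left':[-p[3],.095,.07],'pull_right':[-p[3],-.095,.07],'shelf_edge':[p[4],0,.455]}[n]
    def W(n,p):
        c,s=np.cos(p[2]),np.sin(p[2]);l=loc(n,p);return np.array([p[0]+c*l[0]-s*l[1],p[1]+s*l[0]+c*l[1],l[2]])
    def f(p): return np.concatenate([(lambda v:v-d*(d@v))(W(n,p)-o) for n,o,d in obs])
    r=least_squares(f,p0,loss='soft_l1',f_scale=.003)
    e=np.linalg.norm(r.fun.reshape(-1,3),axis=1)
    return r.x,{n:W(n,r.x) for n in ['desk','hinge','flap_pull','pull_left','pull_right','shelf_edge']},[(o[0],round(float(x)*1e3,1)) for o,x in zip(obs,e)]
E
python3 - <<'E'
from h import *
np.set_printoptions(precision=4,suppress=True)
P={n:robot.read_camera(n) for n in('scene','top')}
obs=[]
for t in ['desk','hinge','flap_pull','pull_left','pull_right','shelf_edge']:
    for n,p in P.items():
        r=robot.tip_of(p,t)
        if r: obs.append((t,*ray(p,r[0]['at'])))
x,w,e=fitdesk(obs);print(x,w,e)
for n,px in [('top',(363,243)),('top',(312,245)),('top',(552,340))]: print(atz(P[n],px,0.02))
print(robot.read_camera('wrist')['T_tool_cam'])
E
```

```text
[ 0.5606 -0.1687 -1.6586  0.0569  0.0089] {'desk': array([ 0.5606, -0.1687,  0.    ]), 'hinge': array([ 0.5606, -0.1687,  0.1   ]), 'flap_pull': array([ 0.5564, -0.217 ,  0.3291]), 'pull_left': array([ 0.6602, -0.1204,  0.07  ]), 'pull_right': array([ 0.471 , -0.1037,  0.07  ]), 'shelf_edge': array([ 0.5598, -0.1776,  0.455 ])} [('desk', 3.3), ('desk', 5.6), ('hinge', 4.8), ('hinge', 1.7), ('flap_pull', 8.3), ('flap_pull', 548.4), ('pull_left', 3.3), ('pull_left', 19.7), ('pull_right', 3.7), ('pull_right', 7.7), ('shelf_edge', 18.5), ('shelf_edge', 363.7)]
[ 0.5807 -0.0951  0.02  ]
[0.5777 0.055  0.02  ]
[ 0.2894 -0.622   0.02  ]
[[-0.0004  0.9602  0.2794  0.0761]
 [ 1.      0.      0.0014  0.0003]
 [ 0.0013  0.2794 -0.9602 -0.1413]
 [ 0.      0.      0.      1.    ]]
```

Emit:
carry_out(
  commands=[
    [[0.033, -0.036, 0], 0, 1],
    [[0.033, -0.036, 0], 0, 1],
    [[0.033, -0.036, 0], 0, 1],
    [[0.033, -0.036, 0], 0, 1],
    [[0.033, -0.036, 0], 0, 1],
    [[0.03, -0.041, 0], 0, 1],
    [[0.03, -0.041, 0], 0, 1],
    [[0.03, -0.041, 0], 0, 1],
    [[0.03, -0.041, 0], 0, 1],
    [[0.03, -0.041, 0], 0, 1],
    [[0.03, -0.041, 0], 0, 1],
  ],
)

```text
time: 3.52
tool_pos: [0.359, -0.0166, 0.244]
tool_rot: [3.141, -0.001, 0.229]
contact_force: [0.6, 0.4, -0.6]
opening: 0.0913
grip_force: 0.0
```

Emit:
carry_out(
  commands=[
    [[0, 0, 0], -0.183, 0.7],
    [[0, 0, 0], -0.183, 0.7],
    [[0, 0, 0], -0.183, 0.7],
    [[0, 0, 0], -0.183, 0.7],
    [[0, 0, 0], -0.183, 0.7],
    [[0, 0, 0], -0.183, 0.7],
    [[0, 0, 0], -0.183, 0.7],
    [[0, 0.055, 0], 0, 0.7],
    [[0, 0.055, 0], 0, 0.7],
    [[0, 0.055, 0], 0, 0.7],
    [[0, 0, 0], 0, 0.7],
  ],
)

```text
time: 4.9
tool_pos: [0.5257, -0.0286, 0.2423]
tool_rot: [-3.141, -0.0, 1.51]
contact_force: [-0.5, 0.1, -0.8]
opening: 0.0643
grip_force: 0.0
```

```bash
python3 - <<'E'
from h import *
np.set_printoptions(precision=4,suppress=True)
s=robot.observe();p=robot.read_camera('wrist');save(p,'w1.png');print(s['time'],s['tool_pos'],s['tool_rot'],s['qpos'])
for t in ['pull_left','pull_right','hinge','desk','flap_pull']:
    for a in robot.tip_of(p,t)[:3]: print(t,np.round(a['at']),a['p'],atz(p,a['at'],{'hinge':.1,'desk':0,'flap_pull':.33}.get(t,.07),s))
E
```

```text
4.9 [ 0.5257 -0.0286  0.2423] [-3.1409 -0.      1.51  ] [-0.1999  0.3462  1.522  -0.      1.274  -0.1391]
pull_right [267. 306.] 0.92 [ 0.4767 -0.105   0.07  ]
hinge [366. 261.] 0.68 [ 0.5654 -0.0557  0.1   ]
hinge [369. 384.] 0.56 [ 0.5659 -0.1729  0.1   ]
```

View pics/w1.png

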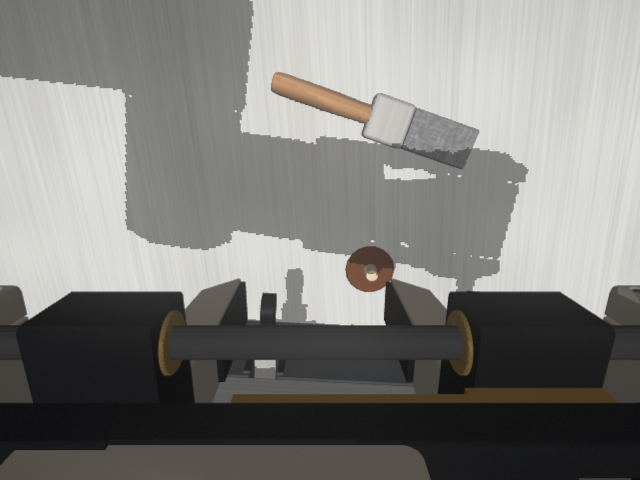

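The wrist view shows the right tab at about (268,306), the plinth edge near row 322 and the mushroom at (370,269), clear of the approach. Aligning over the right tab and checking.

Emit:
carry_out(
  commands=[
    [[0, 0, 0], 0.03, 0.6],
    [[-0.04, -0.0215, 0.02], 0, 0.6],
    [[-0.039, -0.0215, 0.04], 0, 0.6],
    [[0, 0, 0.03], 0, 0.6],
    [[0, 0, 0], 0, 0.6],
  ],
)

```text
time: 5.82
tool_pos: [0.4717, -0.1029, 0.1525]
tool_rot: [-3.138, -0.001, 1.478]
contact_force: [-0.5, 1.1, 0.4]
opening: 0.0551
grip_force: 0.0
```

```bash
python3 - <<'E'
from h import *
np.set_printoptions(precision=4,suppress=True)
s=robot.observe();p=robot.read_camera('wrist');save(p,'w2.png');print(s['time'],s['tool_pos'],s['tool_rot'])
for t in ['pull_right']:
    for a in robot.tip_of(p,t)[:3]: print(t,np.round(a['at']),a['p'],atz(p,a['at'],.07,s))
E
```

```text
5.825 [ 0.4717 -0.1029  0.1525] [-3.1378 -0.001   1.4778]
pull_right [325. 262.] 0.8 [ 0.4779 -0.1074  0.07  ]
pull_right [445. 208.] 0.19 [ 0.5537 -0.0794  0.07  ]
```

View pics/w2.png

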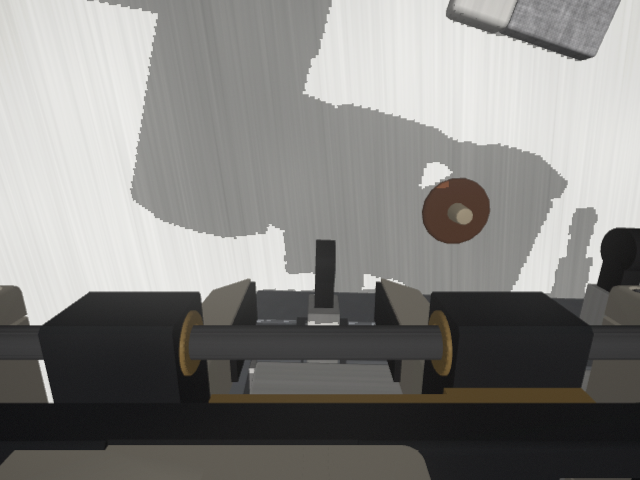

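Tab is centred to within about 5 mm between the fingers at (325,262). Descend, grip and pull.

Emit:
carry_out(
  commands=[
    [[0, 0.005, 0.03], 0, 0.6],
    [[0, 0, 0.03], 0, 0.6],
    [[0, 0, 0.024], 0, 0.6],
    [[0, 0, 0], 0, 0],
    [[0, 0, 0], 0, 0],
    [[0, 0, 0], 0, 0],
    [[0, 0, 0], 0, 0],
  ],
  newtons=20,
)

```text
time: 6.8
tool_pos: [0.4786, -0.1036, 0.0706]
tool_rot: [3.14, 0.001, 1.48]
contact_force: [0.4, 0.3, -0.5]
opening: 0.0197
grip_force: 0.0
```

Emit:
carry_out(
  commands=[
    [[0.01, 0, 0], 0, 0],
    [[0.02, 0, 0], 0, 0],
    [[0.02, 0, 0], 0, 0],
    [[0.02, 0, 0], 0, 0],
    [[0.02, 0, 0], 0, 0],
    [[0.02, 0, 0], 0, 0],
    [[0.02, 0, 0], 0, 0],
    [[0.01, 0, 0], 0, 0],
    [[0.005, 0, 0], 0, 0],
    [[0, 0, 0], 0, 0],
  ],
)

```text
time: 8.05
tool_pos: [0.4941, 0.0378, 0.0704]
tool_rot: [3.135, 0.005, 1.481]
contact_force: [7.1, -18.7, -3.6]
opening: 0.0119
grip_force: 19.9
```

Emit:
carry_out(
  commands=[
    [[0.005, 0, 0], 0, 0],
    [[0.005, 0, 0], 0, 0],
    [[0, 0, 0], 0, 0],
  ],
)

```text
time: 8.43
tool_pos: [0.4922, 0.0511, 0.0698]
tool_rot: [3.142, -0.0, 1.479]
contact_force: [-0.2, 0.3, -0.6]
opening: 0.0005
grip_force: 0.0
```

```bash
python3 - <<'E'
from h import *
np.set_printoptions(precision=4,suppress=True)
s=robot.observe();p=robot.read_camera('wrist');save(p,'w3.png');print(s['time'],s['tool_pos'],s['tool_rot'],s['contact_force'])
P={'w':p,'scene':robot.read_camera('scene'),'top':robot.read_camera('top')}
for k,p in P.items():
  for t in ['pull_right','pull_left']:
    for a in robot.tip_of(p,t)[:2]: print(k,t,np.round(a['at']),a['p'],atz(p,a['at'],.07,s))
save(P['top'],'t3.png')
E
```

```text
8.425 [0.4922 0.0511 0.0698] [ 3.1416 -0.0001  1.4794] [-0.1761  0.2846 -0.5684]
w pull_right [322. 379.] 0.54 [0.4933 0.0207 0.07  ]
scene pull_right [302. 300.] 0.79 [0.4871 0.0317 0.07  ]
scene pull_left [246. 377.] 0.86 [ 0.6661 -0.1176  0.07  ]
top pull_left [371. 206.] 0.45 [ 0.6787 -0.116   0.07  ]
```

View pics/w3.png

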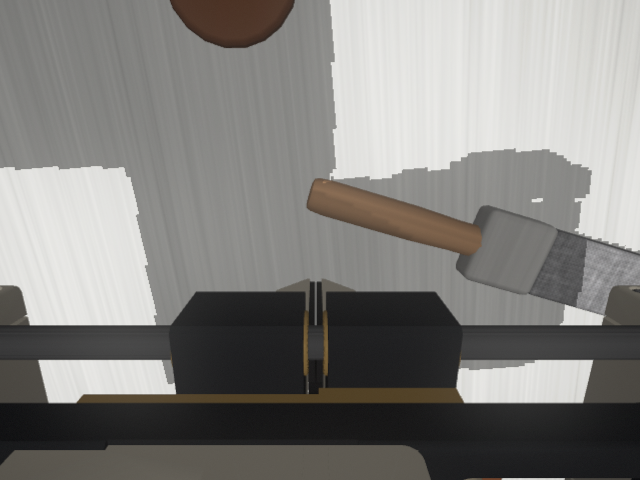

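The fingers slipped off the tab end. Regrasp deeper, let it close fully, and test for the stop.

Emit:
carry_out(
  commands=[
    [[0, 0, 0], 0, 0.5],
    [[0, 0, 0], 0, 0.5],
    [[0, 0, 0], 0, 0.5],
    [[-0.02, 0, 0], 0, 0.5],
    [[-0.02, 0, 0], 0, 0.5],
    [[0, 0, 0], 0, 0],
    [[0, 0, 0], 0, 0],
    [[0, 0, 0], 0, 0],
    [[0, 0, 0], 0, 0],
    [[0, 0, 0], 0, 0],
    [[0, 0, 0], 0, 0],
  ],
  newtons=30,
)

```text
time: 10.25
tool_pos: [0.4912, 0.0113, 0.07]
tool_rot: [3.136, -0.0, 1.479]
contact_force: [8.1, 0.1, -6.3]
opening: 0.0124
grip_force: 29.9
```

Emit:
carry_out(
  commands=[
    [[0.004, 0, 0], 0, 0],
    [[0.004, 0, 0], 0, 0],
    [[0, 0, 0], 0, 0],
  ],
)

```text
time: 10.62
tool_pos: [0.4914, 0.0135, 0.0701]
tool_rot: [3.137, 0.008, 1.481]
contact_force: [2.7, -34.1, -4.4]
opening: 0.0122
grip_force: 30.1
```

Right support is at its stop (34 N with no travel). Moving over to the left tab.

Emit:
carry_out(
  commands=[
    [[-0.004, 0, 0], 0, 0],
    [[0, 0, 0], 0, 0.6],
    [[0, 0, 0], 0, 0.6],
    [[0, 0, 0], 0, 0.6],
    [[0, 0, -0.04], 0, 0.6],
    [[0, 0, -0.04], 0, 0.6],
    [[0, 0.0475, 0], 0, 0.6],
    [[0, 0.0475, 0], 0, 0.6],
    [[-0.02, 0.0475, 0], 0, 0.6],
    [[-0.04, 0.0475, 0], 0, 0.6],
    [[-0.04, 0, 0], 0, 0.6],
    [[0, 0, 0], 0, 0.6],
  ],
)

```text
time: 12.12
tool_pos: [0.6687, -0.1044, 0.1487]
tool_rot: [-3.14, 0.0, 1.477]
contact_force: [0.3, 1.1, -0.6]
opening: 0.0548
grip_force: 0.0
```

```bash
python3 - <<'E'
from h import *
np.set_printoptions(precision=4,suppress=True)
s=robot.observe();p=robot.read_camera('wrist');save(p,'w4.png');print(s['time'],s['tool_pos'],s['tool_rot'],s['contact_force'])
P={'w':p,'scene':robot.read_camera('scene'),'top':robot.read_camera('top')}
for k,p in P.items():
  for t in ['pull_right','pull_left']:
    for a in robot.tip_of(p,t)[:2]: print(k,t,np.round(a['at']),a['p'],atz(p,a['at'],.07,s))
E
```

```text
12.125 [ 0.6687 -0.1044  0.1487] [-3.1401  0.0004  1.4766] [ 0.3319  1.14   -0.5754]
w pull_left [316. 277.] 0.96 [ 0.6683 -0.1175  0.07  ]
scene pull_right [303. 299.] 0.8 [0.4857 0.0343 0.07  ]
scene pull_right [247. 378.] 0.45 [ 0.6678 -0.1156  0.07  ]
scene pull_left [246. 377.] 0.97 [ 0.6659 -0.1164  0.07  ]
top pull_right [323. 275.] 0.62 [0.4831 0.0251 0.07  ]
```

View pics/w4.png

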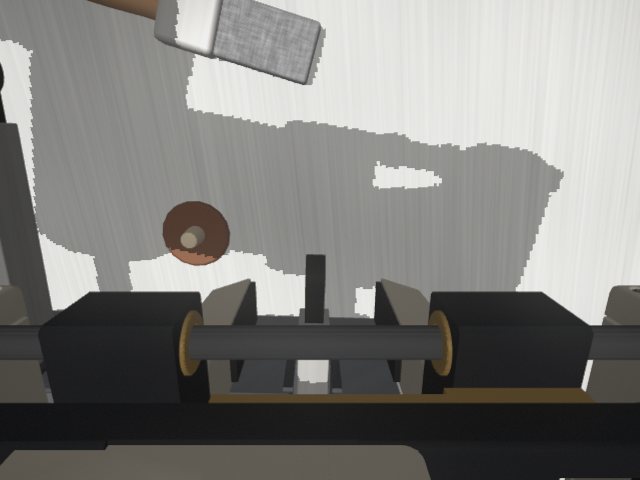

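Left tab centred at (316,277). Descend, close fully, then pull.

Emit:
carry_out(
  commands=[
    [[-0.01, 0, 0.03], 0, 0.5],
    [[0, 0, 0.03], 0, 0.5],
    [[0, 0, 0.019], 0, 0.4],
    [[0, 0, 0], 0, 0],
    [[0, 0, 0], 0, 0],
    [[0, 0, 0], 0, 0],
    [[0, 0, 0], 0, 0],
    [[0, 0, 0], 0, 0],
  ],
  newtons=30,
)

```text
time: 13.58
tool_pos: [0.6678, -0.1117, 0.0721]
tool_rot: [-3.141, 0.0, 1.479]
contact_force: [-6.1, 0.2, 5.7]
opening: 0.012
grip_force: 30.0
```

Emit:
carry_out(
  commands=[
    [[0.01, 0, 0], 0, 0],
    [[0.02, 0, 0], 0, 0],
    [[0.02, 0, 0], 0, 0],
    [[0.02, 0, 0], 0, 0],
    [[0.02, 0, 0], 0, 0],
    [[0.02, 0, 0], 0, 0],
    [[0.02, 0, 0], 0, 0],
    [[0.01, 0, 0], 0, 0],
    [[0.005, 0, 0], 0, 0],
    [[0, 0, 0], 0, 0],
  ],
)

```text
time: 14.82
tool_pos: [0.6811, 0.0337, 0.0701]
tool_rot: [-3.14, -0.001, 1.48]
contact_force: [0.4, 0.4, -0.5]
opening: 0.0004
grip_force: 0.0
```

Emit:
carry_out(
  commands=[
    [[0, 0, 0], 0, 0.5],
    [[0, 0, -0.04], 0, 0.5],
    [[-0.06, 0, -0.03], 0, 0.5],
    [[-0.04, 0, 0], 0, 0.5],
  ],
)

```text
time: 15.32
tool_pos: [0.6739, -0.0631, 0.1417]
tool_rot: [3.136, 0.0, 1.482]
contact_force: [0.2, 0.2, -0.2]
opening: 0.036
grip_force: 0.0
```

```bash
cat > look.py <<'E'
from h import *
import sys
np.set_printoptions(precision=4,suppress=True)
s=robot.observe();print(s['time'],s['tool_pos'],s['tool_rot'],s['contact_force'])
P={k:robot.read_camera(k) for k in ('wrist','scene','top')}
for k,p in P.items():
  save(p,k+sys.argv[1]+'.png')
  for t in ['pull_right','pull_left']:
    for a in robot.tip_of(p,t)[:2]: print(k,t,np.round(a['at']),a['p'],atz(p,a['at'],.07,s))
E
python3 look.py 5
```

```text
15.325 [ 0.6739 -0.0631  0.1417] [3.1362 0.0004 1.4818] [ 0.1789  0.1709 -0.1665]
wrist pull_left [317. 154.] 0.8 [ 0.6817 -0.      0.07  ]
scene pull_right [301. 301.] 0.86 [0.4909 0.0288 0.07  ]
scene pull_left [309. 370.] 0.96 [ 0.6783 -0.0004  0.07  ]
top pull_left [327. 204.] 0.65 [0.6865 0.01   0.07  ]
```

View pics/scene5.png

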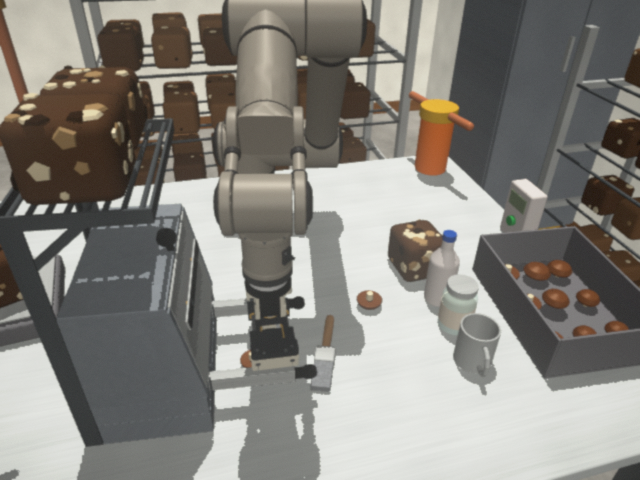

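The left support is only about 118 mm out (tab at scene (309,370)) because the pads slipped off. Regrasping deeper with more grip.

Emit:
carry_out(
  commands=[
    [[0.054, 0.002, 0], 0, 0.5],
    [[0, 0, 0.04], 0, 0.4],
    [[0, 0, 0.032], 0, 0.4],
    [[0, 0, 0], 0, 0],
    [[0, 0, 0], 0, 0],
    [[0, 0, 0], 0, 0],
    [[0, 0, 0], 0, 0],
    [[0, 0, 0], 0, 0],
  ],
  newtons=45,
)

```text
time: 16.77
tool_pos: [0.6802, -0.0093, 0.0686]
tool_rot: [3.139, -0.0, 1.479]
contact_force: [-2.6, 1.4, 6.3]
opening: 0.0117
grip_force: 45.0
```

Emit:
carry_out(
  commands=[
    [[0.005, 0, 0], 0, 0],
    [[0.005, 0, 0], 0, 0],
    [[0.005, 0, 0], 0, 0],
    [[0, 0, 0], 0, 0],
  ],
)

```text
time: 17.27
tool_pos: [0.6804, -0.0075, 0.0685]
tool_rot: [3.141, 0.017, 1.476]
contact_force: [-9.2, -42.9, 6.3]
opening: 0.0115
grip_force: 45.1
```

Emit:
carry_out(
  commands=[
    [[-0.008, 0, 0], 0, 0],
    [[0, 0, 0], 0, 0.5],
    [[0, 0, 0], 0, 0.5],
    [[0, 0, 0], 0, 0.5],
    [[0, 0, -0.05], 0, 0.5],
    [[0, -0.04, -0.05], 0, 0.5],
    [[0.06, -0.04, -0.05], 0, 0.5],
    [[0.06, -0.06, -0.05], 0, 0.5],
    [[0.06, -0.06, 0], 0, 0.5],
  ],
)

```text
time: 18.4
tool_pos: [0.5427, 0.1376, 0.2357]
tool_rot: [3.135, -0.001, 1.48]
contact_force: [0.1, 1.3, -0.0]
opening: 0.0456
grip_force: 0.0
```

```bash
python3 look.py 6; python3 - <<'E'
import cv2,numpy as np
a=cv2.imread('pics/top6.png')[180:300,290:450];b=cv2.imread('pics/scene6.png')[270:420,180:340]
a=cv2.resize(a,None,fx=4,fy=4,interpolation=2);cv2.imwrite('pics/c6.png',a)
E
```

```text
18.4 [0.5427 0.1376 0.2357] [ 3.1353 -0.0015  1.48  ] [ 0.1147  1.3043 -0.0121]
wrist pull_right [273. 350.] 0.85 [0.4938 0.0203 0.07  ]
scene pull_right [301. 300.] 0.57 [0.4874 0.0292 0.07  ]
scene pull_left [309. 368.] 0.59 [0.6748 0.0004 0.07  ]
top pull_right [324. 272.] 0.56 [0.4896 0.0235 0.07  ]
top pull_right [388. 248.] 0.46 [ 0.5543 -0.1619  0.07  ]
top pull_left [331. 204.] 0.89 [ 0.6884 -0.0019  0.07  ]
```

View pics/c6.png

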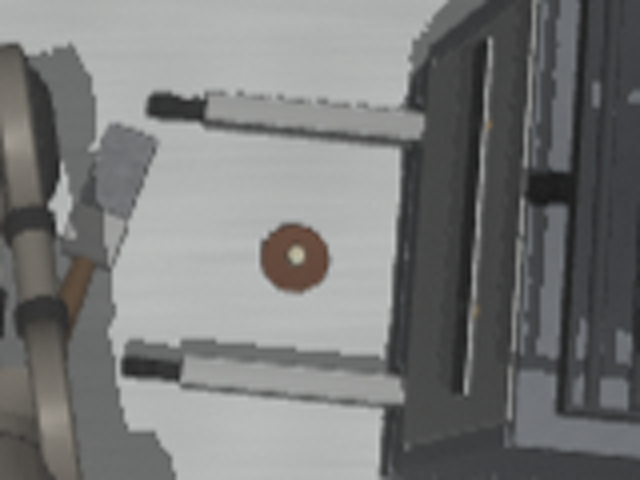

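Both bars now show the same length (about 220 px in the crop, roughly 150 mm), so both supports are at their stops; they had started partly drawn out. 

The moves offer no tilt, and the flap pull needs one. The only documented way I see is a pose out of reach, which is "approached as far as the arm can". So I'll test that near the base's left side, where leaning in would point the fingers towards -y.

Emit:
carry_out(
  commands=[
    [[0.0214, -0.0545, -0.0065], 0, 0.4],
    [[0.0214, -0.0545, -0.0065], 0, 0.4],
    [[0.0214, -0.0545, -0.0065], 0, 0.4],
    [[0.0214, -0.0545, -0.0065], 0, 0.4],
    [[0.0214, -0.0545, -0.0065], 0, 0.4],
    [[0.0214, -0.0545, -0.0065], 0, 0.4],
    [[0.0214, -0.0545, -0.0065], 0, 0.4],
    [[0.0214, -0.0545, -0.0065], 0, 0.4],
    [[0.0214, -0.0545, -0.0065], 0, 0.4],
    [[0.0214, -0.0545, -0.0065], 0, 0.4],
    [[0, 0, 0], 0, 0.4],
  ],
)

```text
time: 20.23
tool_pos: [0.0163, 0.3998, 0.298]
tool_rot: [-3.141, -0.001, 1.486]
contact_force: [2.1, -0.4, -0.4]
opening: 0.0366
grip_force: 0.0
```

Emit:
carry_out(
  commands=[
    [[-0.05, 0, 0], 0, 0.4],
    [[-0.05, 0, 0], 0, 0.4],
    [[-0.05, 0, 0], 0, 0.4],
    [[-0.05, 0, 0], 0, 0.4],
  ],
)

```text
time: 20.72
tool_pos: [0.0014, 0.1976, 0.2975]
tool_rot: [3.141, 0.001, 1.478]
contact_force: [0.8, -0.4, 0.2]
opening: 0.0365
grip_force: 0.0
```

```bash
python3 -c "
from h import *
s=robot.observe();print(s['time'],np.round(s['qpos'],3),s['tool_pos'],s['tool_rot'])"
```

```text
20.725 [ 1.168e+00 -3.810e-01  2.079e+00 -1.000e-03  1.444e+00  1.261e+00] [0.00136788 0.19762892 0.29746647] [3.14108971e+00 8.74383074e-04 1.47806748e+00]
```

Inward it stays in reach with the tool vertical, and the base gets near. Trying upward instead, where joint 2's lower limit binds.

Emit:
carry_out(
  commands=[
    [[0.04, 0, -0.05], 0, 0.4],
    [[0.02, 0, -0.06], 0, 0.4],
    [[0, 0, -0.06], 0, 0.4],
    [[0, 0, -0.06], 0, 0.4],
    [[0, 0, 0], 0, 0.4],
  ],
)

```text
time: 21.35
tool_pos: [0.0076, 0.2587, 0.5291]
tool_rot: [3.14, -0.007, 1.477]
contact_force: [-0.4, 0.7, -0.5]
opening: 0.0366
grip_force: 0.0
```

```bash
python3 -c "
from h import *
s=robot.observe();print(s['time'],np.round(s['qpos'],3),s['tool_pos'],s['tool_rot'])"
```

```text
21.35 [ 1.242 -0.238  1.381 -0.     1.992  1.336] [0.0075699  0.25868793 0.52910731] [ 3.13950025 -0.0068809   1.47705422]
```

The kinematics show that joint 5's upper limit binds at high z and leans the fingers outward. So I need azimuth -90°, where outward is -y. Swinging over there, high up and clear of the desk.

Emit:
carry_out(
  commands=[
    [[-0.008, 0.051, 0], 0, 0.4],
    [[-0.008, 0.051, 0], 0, 0.4],
    [[-0.008, 0.051, 0], 0, 0.4],
    [[-0.008, 0.051, 0], 0, 0.4],
    [[-0.04, 0.022, -0.007], 0, 0.4],
    [[-0.04, 0.022, -0.007], 0, 0.4],
    [[-0.04, 0.022, -0.007], 0, 0.4],
    [[-0.04, 0.022, -0.007], 0, 0.4],
    [[-0.04, 0.022, -0.007], 0, 0.4],
    [[-0.0435, -0.014, -0.007], 0, 0.4],
    [[-0.0435, -0.014, -0.007], 0, 0.4],
    [[-0.0435, -0.014, -0.007], 0, 0.4],
    [[-0.0435, -0.014, -0.007], 0, 0.4],
    [[-0.0435, -0.014, -0.007], 0, 0.4],
    [[-0.027, -0.045, 0], 0, 0.4],
    [[-0.027, -0.045, 0], 0, 0.4],
    [[-0.027, -0.045, 0], 0, 0.4],
    [[-0.027, -0.045, 0], 0, 0.4],
  ],
)

```text
time: 23.6
tool_pos: [0.0165, -0.3035, 0.595]
tool_rot: [3.142, -0.001, 1.477]
contact_force: [2.0, -0.6, -0.7]
opening: 0.0362
grip_force: 0.0
```

Emit:
carry_out(
  commands=[
    [[0, 0, -0.06], 0, 0.4],
    [[0, 0, -0.06], 0, 0.4],
    [[0, 0, -0.06], 0, 0.4],
    [[0, 0, -0.06], 0, 0.4],
  ],
)

```text
time: 24.1
tool_pos: [0.0172, -0.2943, 0.7482]
tool_rot: [-3.139, 0.049, 1.477]
contact_force: [-0.3, 1.0, -0.6]
opening: 0.037
grip_force: 0.0
```

```bash
python3 -c "
from h import *
s=robot.observe();print(s['time'],np.round(s['qpos'],3),s['tool_pos'],s['tool_rot'])"
```

```text
24.1 [-1.778  0.133  0.304  0.006  2.656 -1.679] [ 0.01716655 -0.29430256  0.74816585] [-3.13883324  0.0488239   1.47738387]
```

Joint 5 is at its limit and the tool has begun to lean the right way (pitch 0.049). Pressing on.

Emit:
carry_out(
  commands=[
    [[0, 0, -0.06], 0, 0.4],
    [[0, 0, -0.06], 0, 0.4],
    [[0, 0, -0.06], 0, 0.4],
    [[0, 0, -0.06], 0, 0.4],
  ],
)

```text
time: 24.6
tool_pos: [0.0211, -0.2508, 0.7785]
tool_rot: [-3.13, 0.171, 1.481]
contact_force: [-0.3, 0.0, 0.5]
opening: 0.0368
grip_force: 0.0
```

```bash
python3 -c "
from h import *
s=robot.observe();print(s['time'],np.round(s['qpos'],3),s['tool_pos'],s['tool_rot'])"
```

```text
24.6 [-1.812  0.051  0.262  0.03   2.657 -1.694] [ 0.02114884 -0.25076482  0.77853664] [-3.12950441  0.17101835  1.48085726]
```

Emit:
carry_out(
  commands=[
    [[-0.015, 0, -0.06], 0, 0.4],
    [[-0.015, 0, -0.06], 0, 0.4],
    [[-0.015, 0, -0.06], 0, 0.4],
    [[-0.015, 0, -0.06], 0, 0.4],
    [[-0.015, 0, -0.06], 0, 0.4],
    [[-0.015, 0, -0.06], 0, 0.4],
  ],
)

```text
time: 25.35
tool_pos: [0.0256, -0.2331, 0.8174]
tool_rot: [-3.115, 0.357, 1.485]
contact_force: [-0.0, 0.9, 0.2]
opening: 0.0367
grip_force: 0.0
```

```bash
python3 -c "
from h import *
s=robot.observe();print(s['time'],np.round(s['qpos'],3),s['tool_pos'],s['tool_rot'])"
```

```text
25.35 [-1.85   0.036  0.092  0.088  2.657 -1.673] [ 0.02561188 -0.23312934  0.81737265] [-3.11540622  0.35683753  1.48452987]
```

Emit:
carry_out(
  commands=[
    [[-0.02, 0, -0.06], 0, 0.4],
    [[-0.02, 0, -0.06], 0, 0.4],
    [[-0.02, 0, -0.06], 0, 0.4],
    [[-0.02, 0, -0.06], 0, 0.4],
    [[-0.02, 0, -0.06], 0, 0.4],
    [[-0.02, 0, -0.06], 0, 0.4],
    [[-0.02, 0, -0.06], 0, 0.4],
  ],
)

```text
time: 26.22
tool_pos: [0.0475, -0.1784, 0.8493]
tool_rot: [-3.096, 0.531, 1.487]
contact_force: [-0.2, 0.1, 0.2]
opening: 0.0363
grip_force: 0.0
```

```bash
python3 -c "
from h import *
s=robot.observe();print(s['time'],np.round(s['qpos'],3),s['tool_pos'],s['tool_rot'])"
```

```text
26.225 [-2.182 -0.09   0.036  0.48   2.657 -1.599] [ 0.0474681  -0.17838884  0.84926046] [-3.09600241  0.53115085  1.48724567]
```

Emit:
carry_out(
  commands=[
    [[-0.06, 0, -0.02], 0, 0.4],
    [[-0.06, 0, -0.02], 0, 0.4],
    [[-0.06, 0, -0.02], 0, 0.4],
  ],
)

```text
time: 26.6
tool_pos: [0.025, -0.2061, 0.8456]
tool_rot: [-3.112, 0.507, 1.49]
contact_force: [-0.2, 0.6, -1.2]
opening: 0.0366
grip_force: 0.0
```

```bash
python3 -c "
from h import *
s=robot.observe();print(s['time'],np.round(s['qpos'],3),s['tool_pos'],s['tool_rot'])"
```

```text
26.6 [-2.53  -0.071  0.036  0.864  2.657 -1.571] [ 0.02497444 -0.20610464  0.84564591] [-3.11202538  0.506538    1.48982198]
```

Emit:
carry_out(
  commands=[
    [[-0.02, 0.012, 0.047], 0, 0.4],
    [[-0.02, 0.012, 0.047], 0, 0.4],
    [[-0.02, 0.012, 0.047], 0, 0.4],
    [[0, 0, 0], 0, 0.4],
  ],
)

```text
time: 27.1
tool_pos: [0.0438, -0.2823, 0.805]
tool_rot: [3.075, 0.523, 1.446]
contact_force: [1.8, 0.2, -0.2]
opening: 0.0368
grip_force: 0.0
```

```bash
python3 -c "
from h import *
s=robot.observe();print(s['time'],np.round(s['qpos'],3),s['tool_pos'],s['tool_rot'])"
```

```text
27.1 [-1.844 -0.12   0.475  0.183  2.269 -1.582] [ 0.04376622 -0.28234354  0.80498526] [3.07495425 0.5228376  1.44578368]
```

Emit:
carry_out(
  commands=[
    [[-0.04, 0.01, -0.04], 0, 0.4],
    [[-0.035, 0, -0.05], 0, 0.4],
    [[-0.035, 0, -0.05], 0, 0.4],
    [[-0.035, 0, -0.05], 0, 0.4],
    [[-0.035, 0, -0.05], 0, 0.4],
  ],
)

```text
time: 27.72
tool_pos: [0.0186, -0.2622, 0.8624]
tool_rot: [3.014, 0.607, 1.413]
contact_force: [3.2, 5.8, -1.2]
opening: 0.0367
grip_force: 0.0
```

```bash
python3 -c "
from h import *
s=robot.observe();print(s['time'],np.round(s['qpos'],3),s['tool_pos'],s['tool_rot'])"
```

```text
27.725 [-2.532 -0.018  0.036  1.003  2.513 -1.416] [ 0.01858952 -0.26222256  0.86244162] [3.01387481 0.60711944 1.41272465]
```

```bash
cat > tz.py <<'E'
from h import *
np.set_printoptions(precision=4,suppress=True)
s=robot.observe();M=R.from_euler('xyz',s['tool_rot']).as_matrix()
ux=np.array([-.095,-.9955,0]);uy=np.array([.9955,-.095,0])
z=M[:,2];D=np.array([ux,uy,[0,0,1]])
print(s['time'],s['qpos'],s['tool_pos'],s['tool_rot'])
print('tool axes in desk (cols x,y,z)\n',D@M)
print('tilt deg',np.degrees(np.arctan2(z@ux,-z[2])),'lateral deg',np.degrees(np.arcsin(z@uy)),'turn to align y',np.arctan2(-M[:,0]@uy,M[:,1]@uy))
E
python3 tz.py
```

```text
27.725 [-2.5316 -0.0182  0.0365  1.0026  2.5132 -1.416 ] [ 0.0186 -0.2622  0.8624] [3.0139 0.6071 1.4127]
tool axes in desk (cols x,y,z)
 [[-0.8197 -0.0101  0.5728]
 [ 0.0517  0.9945  0.0915]
 [-0.5705  0.1046 -0.8146]]
tilt deg 35.11158627759555 lateral deg 5.251905904068389 turn to align y -0.05189129367340821
```

Tilt is now 35° into the desk with 5° lateral, which suits the pull. Planning the route to the desk front and refining the flap pull's position.

```bash
cat > plan.py <<'E'
from h import *
import sys,math
def plan(wps,step=.05):
    s=robot.observe();M=R.from_euler('xyz',s['tool_rot']).as_matrix();p=s['tool_pos']
    for w in wps:
        d=M.T@(np.array(w)-p);n=max(1,math.ceil(np.linalg.norm(d)/step));print(w,n,'x',np.round(d/n,4).tolist());p=np.array(w)
if __name__=='__main__': plan(eval(sys.argv[1]),float(sys.argv[2]))
E
python3 plan.py "[(.15,-.30,.68),(.33,-.12,.6),(.50,.0,.5),(.57,-.06,.44)]" .05
python3 - <<'E'
from h import *
np.set_printoptions(precision=4,suppress=True)
P={n:robot.read_camera(n) for n in('scene','top')}
r={n:robot.tip_of(p,'flap_pull') for n,p in P.items()}
for n in P: print(n,[(a['at'],a['p']) for a in r[n][:2]],[atz(P[n],a['at'],.33) for a in r[n][:2]])
for n,px in (('top',(427,227)),('scene',(165,238))): print(atz(P[n],px,.33))
E
```

```text
(0.15, -0.3, 0.68) 5 x [0.0181, 0.0229, 0.0351]
(0.33, -0.12, 0.6) 6 x [0.0358, 0.0258, -0.0054]
(0.5, 0.0, 0.5) 5 x [0.0353, 0.0296, 0.0036]
(0.57, -0.06, 0.44) 3 x [-0.0018, 0.0227, 0.0287]
scene [([167.7, 238.5], 0.56), ([441.1, 265.0], 0.52)] [array([ 0.5656, -0.2154,  0.33  ]), array([0.7406, 0.1962, 0.33  ])]
top [([427.6, 227.6], 0.77)] [array([ 0.5562, -0.2166,  0.33  ])]
[ 0.5577 -0.2152  0.33  ]
[ 0.563  -0.2196  0.33  ]
```

Emit:
carry_out(
  commands=[
    [[0.018, 0.023, 0.035], 0, 0.5],
    [[0.018, 0.023, 0.035], 0, 0.5],
    [[0.018, 0.023, 0.035], 0, 0.5],
    [[0.018, 0.023, 0.035], 0, 0.5],
    [[0.018, 0.023, 0.035], 0, 0.5],
    [[0, 0, 0], 0, 0.5],
  ],
)

```text
time: 28.68
tool_pos: [0.1241, -0.3022, 0.7596]
tool_rot: [2.925, 0.616, 1.353]
contact_force: [-0.4, -0.0, 0.1]
opening: 0.0463
grip_force: 0.0
```

```bash
python3 tz.py; python3 plan.py "[(.33,-.12,.6),(.50,.0,.5),(.57,-.06,.44)]" .045
```

```text
28.675 [-1.4089 -0.237   0.8464 -0.0093  1.884  -1.2666] [ 0.1241 -0.3022  0.7596] [2.9246 0.6158 1.3534]
tool axes in desk (cols x,y,z)
 [[-0.8102 -0.0044  0.5861]
 [ 0.0995  0.9845  0.1449]
 [-0.5776  0.1757 -0.7972]]
tilt deg 36.32627602198805 lateral deg 8.330863635015753 turn to align y -0.10074793393535335
(0.33, -0.12, 0.6) 8 x [0.0342, 0.0197, 0.0046]
(0.5, 0.0, 0.5) 6 x [0.0306, 0.0231, 0.0039]
(0.57, -0.06, 0.44) 3 x [-0.0003, 0.0211, 0.03]
```

Emit:
carry_out(
  commands=[
    [[0.034, 0.02, 0.0045], 0, 0.5],
    [[0.034, 0.02, 0.0045], 0, 0.5],
    [[0.034, 0.02, 0.0045], 0, 0.5],
    [[0.034, 0.02, 0.0045], 0, 0.5],
    [[0.034, 0.02, 0.0045], 0, 0.5],
    [[0.034, 0.02, 0.0045], 0, 0.5],
    [[0.034, 0.02, 0.0045], 0, 0.5],
    [[0.034, 0.02, 0.0045], 0, 0.5],
    [[0.031, 0.023, 0.004], 0, 0.5],
    [[0.031, 0.023, 0.004], 0, 0.5],
    [[0.031, 0.023, 0.004], 0, 0.5],
    [[0.031, 0.023, 0.004], 0, 0.5],
    [[0.031, 0.023, 0.004], 0, 0.5],
    [[0.031, 0.023, 0.004], 0, 0.5],
    [[0, 0, 0], -0.1, 0.5],
    [[0, 0, 0], 0, 0.5],
  ],
)

```text
time: 30.68
tool_pos: [0.5027, -0.0087, 0.5036]
tool_rot: [2.99, 0.636, 1.456]
contact_force: [-1.1, -0.5, -0.0]
opening: 0.0459
grip_force: 0.0
```

```bash
python3 tz.py; python3 - <<'E'
from h import *
np.set_printoptions(precision=4,suppress=True)
s=robot.observe();p=robot.read_camera('wrist');save(p,'w7.png')
for a in robot.tip_of(p,'flap_pull')[:3]: print(np.round(a['at']),a['p'],atz(p,a['at'],.33,s))
E
```

```text
30.675 [ 0.1948  0.2405  1.1338 -0.6644  1.7611  0.127 ] [ 0.5027 -0.0087  0.5036] [2.9895 0.6361 1.4561]
tool axes in desk (cols x,y,z)
 [[-0.8043 -0.0706  0.5901]
 [ 0.0158  0.9901  0.1399]
 [-0.5941  0.1218 -0.7951]]
tilt deg 36.579252246909945 lateral deg 8.044847474825879 turn to align y -0.015908065754168595
```

```bash
python3 plan.py "[(.551,-.144,.425)]" .045
```

```text
(0.551, -0.144, 0.425) 4 x [-0.0144, 0.0105, 0.0372]
```

Emit:
carry_out(
  commands=[
    [[-0.0145, 0.0105, 0.037], 0, 0.5],
    [[-0.0145, 0.0105, 0.037], 0, 0.5],
    [[-0.0145, 0.0105, 0.037], 0, 0.5],
    [[-0.0145, 0.0105, 0.037], -0.016, 0.5],
    [[0, 0, 0], 0, 0.5],
  ],
)

```text
time: 31.4
tool_pos: [0.5507, -0.1439, 0.4234]
tool_rot: [3.005, 0.639, 1.481]
contact_force: [-0.5, 0.2, 0.0]
opening: 0.046
grip_force: 0.0
```

```bash
python3 tz.py; python3 - <<'E'
from h import *
np.set_printoptions(precision=4,suppress=True)
s=robot.observe();p=robot.read_camera('wrist');save(p,'w8.png')
for a in robot.tip_of(p,'flap_pull')[:3]: print(np.round(a['at']),a['p'],atz(p,a['at'],.33,s))
for n in('scene','top'):
  q=robot.read_camera(n)
  for a in robot.tip_of(q,'flap_pull')[:1]: print(n,a['p'],atz(q,a['at'],.33))
E
```

```text
31.4 [-0.0752  0.2843  1.285  -0.6406  1.4445  0.0113] [ 0.5507 -0.1439  0.4234] [3.0051 0.6391 1.4805]
tool axes in desk (cols x,y,z)
 [[-0.8026 -0.086   0.5903]
 [-0.0039  0.9903  0.139 ]
 [-0.5965  0.1092 -0.7951]]
tilt deg 36.589424047175896 lateral deg 7.987173514349306 turn to align y 0.003936227242506727
[313. 239.] 0.76 [ 0.5594 -0.2126  0.33  ]
scene 0.93 [ 0.561  -0.2185  0.33  ]
top 0.97 [ 0.5548 -0.216   0.33  ]
```

View pics/w8.png

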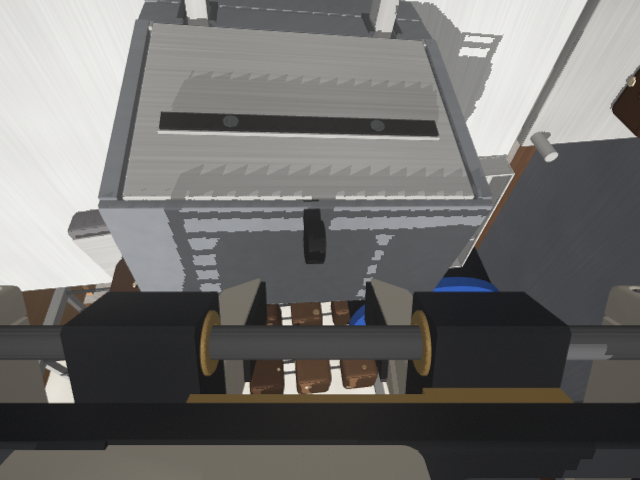

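The wrist view shows the disc at (313,239), centred between the fingers, with the batten at row 125. Advancing onto it.

```bash
python3 plan.py "[(.559,-.2145,.330)]" .031
```

```text
(0.559, -0.2145, 0.33) 4 x [-0.0006, -0.0008, 0.0303]
```

Emit:
carry_out(
  commands=[
    [[-0.0005, -0.001, 0.03], 0, 0.5],
    [[-0.0005, -0.001, 0.03], 0, 0.5],
    [[-0.0005, -0.001, 0.03], 0, 0.5],
    [[-0.0005, -0.001, 0.03], 0, 0.5],
    [[0, 0, 0], 0, 0],
    [[0, 0, 0], 0, 0],
    [[0, 0, 0], 0, 0],
    [[0, 0, 0], 0, 0],
    [[0, 0, 0], 0, 0],
    [[0, 0, 0], 0, 0],
  ],
  newtons=15,
)

```text
time: 32.95
tool_pos: [0.5591, -0.2134, 0.3308]
tool_rot: [2.999, 0.639, 1.486]
contact_force: [4.4, 2.4, 3.2]
opening: 0.0155
grip_force: 15.0
```

```bash
python3 tz.py; python3 - <<'E'
from h import *
np.set_printoptions(precision=4,suppress=True)
s=robot.observe();print(s['opening'],s['grip_force'],s['contact_force'])
M=R.from_euler('xyz',s['tool_rot']).as_matrix()
# arc plan: pull moves with flap; hinge 2D: start local (r,phi); hinge from desk estimate
out=np.array([.095,.9955,0]);r=np.hypot(.234,.008);off=np.arctan2(.008,.234)
# angle from vertical (back positive): .1745 +off at 0
def pt(q): a=.1745+off-q; return -np.sin(a)*r*out+np.array([0,0,np.cos(a)*r])
N=40;e=lambda t:t*t*(3-2*t)
qs=np.array([1.745*e(i/N) for i in range(N+1)])
d=np.array([M.T@(pt(qs[i+1])-pt(qs[i])) for i in range(N)])
for i in range(N): print(i,round(qs[i+1],3),np.round(d[i],4).tolist())
print('end TCP', s['tool_pos']+pt(1.745)-pt(0), 'start hinge est',s['tool_pos']-pt(0))
E
```

```text
32.95 [-0.2052  0.3374  1.4599 -0.6646  1.1758  0.0436] [ 0.5591 -0.2134  0.3308] [2.999  0.6392 1.4858]
tool axes in desk (cols x,y,z)
 [[-0.8025 -0.0948  0.5891]
 [-0.0081  0.989   0.1481]
 [-0.5966  0.114  -0.7944]]
tilt deg 36.55685515420027 lateral deg 8.514986107440734 turn to align y 0.008204044619455578
0.015474287900035537 15.018201839375251 [4.3639 2.4138 3.1828]
0 0.003 [0.0005, 0.0001, -0.0006]
1 0.013 [0.0015, 0.0003, -0.0016]
2 0.028 [0.0024, 0.0004, -0.0026]
3 0.049 [0.0034, 0.0006, -0.0035]
4 0.075 [0.0043, 0.0007, -0.0043]
5 0.106 [0.0053, 0.0008, -0.0049]
6 0.142 [0.0062, 0.0009, -0.0055]
7 0.181 [0.0072, 0.0009, -0.0058]
8 0.225 [0.0082, 0.001, -0.0061]
9 0.273 [0.0092, 0.001, -0.0062]
10 0.323 [0.0101, 0.001, -0.0061]
11 0.377 [0.011, 0.001, -0.0059]
12 0.433 [0.0119, 0.0009, -0.0056]
13 0.492 [0.0127, 0.0009, -0.0051]
14 0.552 [0.0134, 0.0008, -0.0045]
15 0.614 [0.014, 0.0007, -0.0037]
16 0.678 [0.0145, 0.0006, -0.0029]
17 0.742 [0.0149, 0.0004, -0.002]
18 0.807 [0.0152, 0.0003, -0.0011]
19 0.872 [0.0153, 0.0001, -0.0001]
20 0.938 [0.0153, -0.0, 0.0009]
21 1.003 [0.0151, -0.0002, 0.0019]
22 1.067 [0.0148, -0.0003, 0.0028]
23 1.131 [0.0144, -0.0004, 0.0037]
24 1.193 [0.0138, -0.0006, 0.0045]
25 1.253 [0.0132, -0.0007, 0.0051]
26 1.312 [0.0124, -0.0008, 0.0057]
27 1.368 [0.0116, -0.0008, 0.0062]
28 1.422 [0.0107, -0.0009, 0.0065]
29 1.472 [0.0098, -0.0009, 0.0066]
30 1.52 [0.0088, -0.0009, 0.0066]
31 1.564 [0.0079, -0.0009, 0.0065]
32 1.603 [0.0069, -0.0009, 0.0062]
33 1.639 [0.006, -0.0008, 0.0058]
34 1.67 [0.005, -0.0007, 0.0052]
35 1.696 [0.0041, -0.0006, 0.0045]
36 1.717 [0.0032, -0.0005, 0.0037]
37 1.732 [0.0023, -0.0004, 0.0027]
38 1.742 [0.0014, -0.0002, 0.0017]
39 1.745 [0.0005, -0.0001, 0.0006]
end TCP [0.5859 0.0679 0.1098] start hinge est [ 0.5637 -0.1651  0.1018]
```

Disc is pinched at 15 N. Swing the flap out along its arc, in chunks, watching forces.

Emit:
carry_out(
  commands=[
    [[0.002, 0.0004, -0.0022], 0, 0],
    [[0.0024, 0.0004, -0.0026], 0, 0],
    [[0.0034, 0.0006, -0.0035], 0, 0],
    [[0.0043, 0.0007, -0.0043], 0, 0],
    [[0.0053, 0.0008, -0.0049], 0, 0],
    [[0.0062, 0.0009, -0.0055], 0, 0],
    [[0.0072, 0.0009, -0.0058], 0, 0],
    [[0.0082, 0.001, -0.0061], 0, 0],
    [[0.0092, 0.001, -0.0062], 0, 0],
  ],
)

```text
time: 34.08
tool_pos: [0.5665, -0.1503, 0.3348]
tool_rot: [2.998, 0.639, 1.486]
contact_force: [12.6, -3.3, -4.2]
opening: 0.0155
grip_force: 14.9
```

Emit:
carry_out(
  commands=[
    [[0.0101, 0.002, -0.0061], 0, 0],
    [[0.011, 0.002, -0.0059], 0, 0],
    [[0.0119, 0.0019, -0.0056], 0, 0],
    [[0.0127, 0.0019, -0.0051], 0, 0],
    [[0.0134, 0.0008, -0.0045], 0, 0],
    [[0.014, 0.0007, -0.0037], 0, 0],
    [[0.0145, 0.0006, -0.0029], 0, 0],
  ],
)

```text
time: 34.95
tool_pos: [0.5776, -0.0594, 0.3098]
tool_rot: [3.002, 0.639, 1.486]
contact_force: [7.1, -1.9, -0.9]
opening: 0.0155
grip_force: 15.0
```

```bash
cat > chk.py <<'E'
from h import *
np.set_printoptions(precision=4,suppress=True)
s=robot.observe();out=np.array([.095,.9955,0])
hg=np.array([.5637,-.1651,.1018]);v=s['tool_pos']-hg
r=np.hypot(.234,.008);off=np.arctan2(.008,.234)
q=.1745+off+np.arctan2(v@out,v[2]);print(s['time'],'q',q,'rad',np.hypot(v@out,v[2])-r,s['contact_force'],s['opening'])
for n in('scene',):
  p=robot.read_camera(n);a=robot.tip_of(p,'flap_pull')[:1]
  for b in a:
    o,d=ray(p,b['at']);w=s['tool_pos']-o;print(n,b['p'],'miss mm',1e3*(w-d*(w@d)))
E
python3 chk.py
```

```text
34.95 q 0.6820210121813217 rad -0.0004571992312189521 [ 7.1375 -1.9217 -0.928 ] 0.015453074267512707
scene 0.93 miss mm [ 1.472 10.749 -0.183]
```

The flap follows (q≈0.68) with low forces. Continue.

Emit:
carry_out(
  commands=[
    [[0.0149, 0.001, -0.002], 0, 0],
    [[0.0152, 0.0008, -0.0011], 0, 0],
    [[0.0153, 0.0006, -0.0001], 0, 0],
    [[0.0153, 0.0003, 0.0009], 0, 0],
    [[0.0151, 0, 0.0019], 0, 0],
    [[0.0148, 0, 0.0028], 0, 0],
    [[0.0144, 0, 0.0037], 0, 0],
    [[0.0138, -0.0003, 0.0045], 0, 0],
    [[0.0132, -0.0004, 0.0051], 0, 0],
    [[0.0124, -0.0005, 0.0057], 0, 0],
    [[0.0116, -0.0006, 0.0062], 0, 0],
    [[0.0107, -0.0008, 0.0065], 0, 0],
  ],
)

```text
time: 36.55
tool_pos: [0.5915, 0.0537, 0.182]
tool_rot: [3.004, 0.638, 1.488]
contact_force: [6.8, 3.7, -1.5]
opening: 0.0156
grip_force: 15.0
```

```bash
python3 chk.py; python3 tz.py|tail -1
```

```text
36.55 q 1.4307306155947828 rad 0.00046411394145370877 [ 6.8087  3.7187 -1.4745] 0.015597190913888061
scene 0.77 miss mm [-2.0574 11.2168  5.7303]
tilt deg 36.45598273350919 lateral deg 8.31076194554653 turn to align y 0.011248307608903834
```

Emit:
carry_out(
  commands=[
    [[0.0098, 0, 0.0066], 0, 0],
    [[0.0088, 0, 0.0066], 0, 0],
    [[0.0079, -0.0005, 0.0065], 0, 0],
    [[0.0069, -0.0007, 0.0062], 0, 0],
    [[0.0045, -0.0006, 0.0043], 0, 0],
    [[0, 0, 0], 0, 0],
  ],
)

```text
time: 37.4
tool_pos: [0.593, 0.0649, 0.1345]
tool_rot: [3.009, 0.64, 1.489]
contact_force: [-2.4, 4.8, -1.9]
opening: 0.0153
grip_force: 15.0
```

```bash
python3 chk.py
```

```text
37.4 q 1.6393372672441318 rad -8.236348989698605e-05 [-2.4197  4.8023 -1.8601] 0.015317043189337342
scene 0.92 miss mm [-0.9462  8.7282  3.6748]
```

Emit:
carry_out(
  commands=[
    [[0.0025, -0.0003, 0.0026], 0, 0],
    [[0.0023, -0.0003, 0.0024], 0, 0],
    [[0, 0, 0], 0, 0],
  ],
)

```text
time: 37.88
tool_pos: [0.5931, 0.0656, 0.1279]
tool_rot: [3.009, 0.64, 1.488]
contact_force: [-2.3, 4.0, -3.4]
opening: 0.0156
grip_force: 15.0
```

```bash
python3 chk.py
```

```text
37.875 q 1.6677269596104631 rad -0.00017811280508206462 [-2.3153  3.9808 -3.3762] 0.015582534928047854
scene 0.57 miss mm [-0.8668  3.8273  2.0852]
```

Emit:
carry_out(
  commands=[
    [[0.0012, -0.0002, 0.0016], 0, 0],
    [[0.0012, -0.0002, 0.0016], 0, 0],
    [[0.0012, -0.0002, 0.0016], 0, 0],
    [[0, 0, 0], 0, 0],
  ],
)

```text
time: 38.48
tool_pos: [0.5932, 0.066, 0.1219]
tool_rot: [3.008, 0.639, 1.488]
contact_force: [-2.5, 6.7, -2.4]
opening: 0.0153
grip_force: 15.0
```

Emit:
carry_out(
  commands=[
    [[0.0012, -0.0002, 0.0016], 0, 0],
    [[0.0006, -0.0001, 0.0008], 0, 0],
    [[0, 0, 0], 0, 0],
  ],
)

```text
time: 38.85
tool_pos: [0.5932, 0.0662, 0.1189]
tool_rot: [3.008, 0.638, 1.488]
contact_force: [-3.8, 7.5, -2.1]
opening: 0.0156
grip_force: 15.0
```

Emit:
carry_out(
  commands=[
    [[0.0012, -0.0002, 0.0016], 0, 0],
    [[0.0006, -0.0001, 0.0008], 0, 0],
    [[0, 0, 0], 0, 0],
  ],
)

```text
time: 39.22
tool_pos: [0.5932, 0.0663, 0.1158]
tool_rot: [3.008, 0.638, 1.489]
contact_force: [-3.1, 7.2, -2.6]
opening: 0.0159
grip_force: 15.0
```

Emit:
carry_out(
  commands=[
    [[0.0012, -0.0002, 0.0016], 0, 0],
    [[0.0006, -0.0001, 0.0008], 0, 0],
    [[0, 0, 0], 0, 0],
  ],
)

```text
time: 39.6
tool_pos: [0.5933, 0.0664, 0.1128]
tool_rot: [3.008, 0.638, 1.488]
contact_force: [-3.5, 8.8, -2.8]
opening: 0.0154
grip_force: 15.0
```

Emit:
carry_out(
  commands=[
    [[0.0009, -0.0001, 0.0012], 0, 0],
    [[0.0006, -0.0001, 0.0008], 0, 0],
    [[0, 0, 0], 0, 0],
  ],
)

```text
time: 39.98
tool_pos: [0.5933, 0.0664, 0.1102]
tool_rot: [3.008, 0.638, 1.489]
contact_force: [-4.9, 8.3, -2.6]
opening: 0.0156
grip_force: 15.0
```

Emit:
carry_out(
  commands=[
    [[0.0009, -0.0001, 0.0012], 0, 0],
    [[0.0006, -0.0001, 0.0008], 0, 0],
    [[0, 0, 0], 0, 0],
  ],
)

```text
time: 40.35
tool_pos: [0.5933, 0.0664, 0.1077]
tool_rot: [3.009, 0.638, 1.489]
contact_force: [-4.1, 7.5, -3.2]
opening: 0.0156
grip_force: 15.0
```

Emit:
carry_out(
  commands=[
    [[0.0012, -0.0001, -0.0009], 0, 0],
    [[0.0009, -0.0001, 0.0012], 0, 0],
    [[0, 0, 0], 0, 0],
  ],
)

```text
time: 40.72
tool_pos: [0.5933, 0.0665, 0.1067]
tool_rot: [3.009, 0.64, 1.488]
contact_force: [-5.1, 1.6, -3.3]
opening: 0.0152
grip_force: 15.0
```

Emit:
carry_out(
  commands=[
    [[0.0009, -0.0001, 0.0012], 0, 0],
    [[0, 0, 0], 0, 0],
  ],
)

```text
time: 40.98
tool_pos: [0.5933, 0.0665, 0.1053]
tool_rot: [3.009, 0.64, 1.488]
contact_force: [-5.4, 1.9, -3.6]
opening: 0.0157
grip_force: 15.0
```

Emit:
carry_out(
  commands=[
    [[0.0009, -0.0001, 0.0012], 0, 0],
    [[0, 0, 0], 0, 0],
  ],
)

```text
time: 41.22
tool_pos: [0.5933, 0.0665, 0.1037]
tool_rot: [3.009, 0.64, 1.488]
contact_force: [-5.6, 2.4, -3.2]
opening: 0.0158
grip_force: 15.0
```

Emit:
carry_out(
  commands=[
    [[0.0009, -0.0001, 0.0012], 0, 0],
    [[0, 0, 0], 0, 0],
  ],
)

```text
time: 41.48
tool_pos: [0.5934, 0.0665, 0.1032]
tool_rot: [3.008, 0.641, 1.487]
contact_force: [-8.1, 2.5, 3.2]
opening: 0.0156
grip_force: 15.0
```

Emit:
carry_out(
  commands=[
    [[0.0009, -0.0001, 0.0012], 0, 0],
    [[0, 0, 0], 0, 0],
  ],
)

```text
time: 41.72
tool_pos: [0.5934, 0.0664, 0.103]
tool_rot: [3.007, 0.642, 1.486]
contact_force: [-11.1, 4.5, 10.4]
opening: 0.0158
grip_force: 15.0
```

Emit:
carry_out(
  commands=[
    [[0.0009, -0.0001, 0.0012], 0, 0],
    [[0, 0, 0], 0, 0],
  ],
)

```text
time: 41.98
tool_pos: [0.5935, 0.0665, 0.1026]
tool_rot: [3.006, 0.643, 1.485]
contact_force: [-14.0, 5.4, 14.5]
opening: 0.016
grip_force: 15.0
```

The flap touched down on the supports at z≈0.103. Unload the small press, then let go.

Emit:
carry_out(
  commands=[
    [[-0.0018, -0.0015, -0.0024], 0, 0],
    [[0, -0.0005, 0], 0, 0],
    [[0, 0, 0], 0, 0],
  ],
)

```text
time: 42.35
tool_pos: [0.5933, 0.0665, 0.103]
tool_rot: [3.004, 0.64, 1.486]
contact_force: [0.7, -1.0, -1.4]
opening: 0.0155
grip_force: 15.0
```

Emit:
carry_out(
  commands=[
    [[0, 0, 0], 0, 0.22],
    [[0, 0, 0], 0, 0.3],
    [[0, 0, 0], 0, 0.45],
    [[0, 0, 0], 0, 0.5],
    [[0, 0, 0], 0, 0.5],
    [[0, 0, -0.01], 0, 0.5],
    [[0, 0, -0.02], 0, 0.5],
    [[0, 0, -0.03], 0, 0.5],
    [[0, 0, -0.05], 0, 0.5],
    [[0, 0, -0.05], 0, 0.5],
    [[0, 0, 0], 0, 0.5],
  ],
)

```text
time: 43.72
tool_pos: [0.58, 0.1659, 0.2345]
tool_rot: [2.995, 0.635, 1.485]
contact_force: [0.3, -0.2, -0.5]
opening: 0.046
grip_force: 0.0
```

```bash
python3 look.py 9; python3 - <<'E'
import cv2
a=cv2.imread('pics/scene9.png')[200:430,60:400];b=cv2.imread('pics/scene5.png')[200:430,60:400]
cv2.imwrite('pics/c9.png',cv2.resize(a,None,fx=2.3,fy=2.3,interpolation=2))
E
```

```text
43.725 [0.58   0.1659 0.2345] [2.9951 0.6351 1.4848] [ 0.2611 -0.1997 -0.5408]
wrist pull_right [205. 239.] 0.61 [0.4905 0.0197 0.07  ]
wrist pull_left [393. 233.] 0.84 [0.6831 0.0004 0.07  ]
scene pull_right [460. 304.] 0.43 [0.5842 0.362  0.07  ]
```

View pics/c9.png

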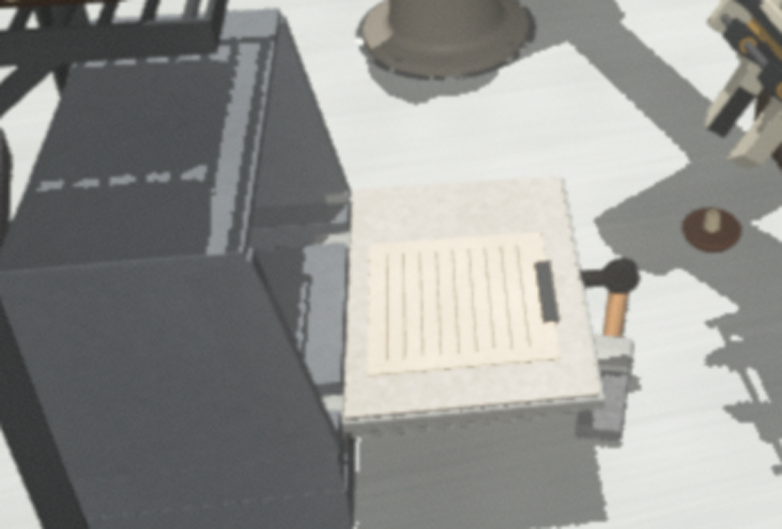

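The crop shows the flap lying level with its pull at (622,275), clear of the hand. The brush and mushrooms are in place, and the tab positions are unchanged from before. Handing in.

```bash
python3 -c "
from cell import robot
print(robot.hand_in())"
```

```text
the job is handed in; nothing more can be done
None
```

The job is handed in at about 44 s: both supports were pulled to their stops with the flap still shut, the flap then lowered onto them (touch-down force about 15 N, then eased off) and released, and the brush and the mushroom in view look undisturbed.

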